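Find the hidden catch of the probe case

ROBOT

A 6-joint arm with a two-finger parallel gripper is mounted at the origin on the work surface. World frame = base frame: x ahead of the robot, y to its left, z up, the work surface at z = 0. Lengths are in mm, angles in rad, forces in N, time in s.
With the tool pointing down it reaches from about 300 to 875 mm from the base axis. Payload 6.4 kg.
Tool frame: the origin (TCP) lies midway between the tips of the shut fingers; the grasp point (between the pads) lies 19 mm behind it; z points along the fingers, y is the direction in which the jaws open and shut (so a half turn about z gives the same grasp; the last joint's range is limited). The gripper opens to 85 mm and grips with 20 to 120 N. Pads are 22 mm wide; open, the fingers measure 114 mm over their backs; the gripper's body (76 mm by 85 mm) begins 54 mm behind the grasp point. The pads swing forward as they close: fully open they stand 13 mm farther back than shut.
Start: joints at [-1.445, 0.181, 1.607, -0, 1.354, -0.206], TCP at [187.32, -543.647, 231.288] pointing down, gripper open.
Joint ranges: [-2.99, 2.99], [-0.89, 2.07], [0.3, 2.58], [-1.14, 4.28], [0, 2.63], [-3.12, 3.12]. Speed limits (rad/s): [2.57, 2.57, 3.01, 3.14, 3.14, 3.14].

INTERFACE

Orientations are given as a unit quaternion [w, x, y, z].
In Python, from workcell import r gives the robot as it stands.
- The arm moves only by the tool arm_command, never from a script. Its argument "series" is a list of rows, each an object with "delta_pos": the shift along the tool's x, y, z in m, a list of three; "delta_rot": the turn, a rotation vector about the tool's x, y, z in degrees, a list of three; "claw": the closure, from -1 (fully open) to 1 (shut). A call has 1 to 12 rows; each row is the pose to reach, as a shift and turn from the pose measured when the call began, along the tool's axes at that moment; what a row does not reach only later rows make up. A row lasts 1/8 s, in which the tool goes at most 62.5 mm and 10.7 degrees, less where a joint would pass 70% of its speed; a pose out of reach is approached as far as the arm can. A call with a gripper value outside its range is refused whole. The fingers move at their own pace and stop on an object; "force" is the grip in N (left out, the last holds). Time passes only in rows, so rows that repeat a pose let the fingers close. It gives the time, the measured TCP pose, the force and the opening at its end, in the units of the state.
- r.get_state(): the state, without advancing time (a new reading comes with each control period).
- r.camera(name): name is "scene" or "top" or "wrist"; returns a dict with "frame" (480x640x3 uint8, red, green, blue), "vfov" (degrees; the focal length in pixels is half the picture's height over the tangent of half this angle, whatever the lens; pixels are square), "cx", "cy" (the principal point, pixels), "R" (3x3) and "t" (3): a world point X has camera coordinates R X + t; the wrist camera has in their place "tool_from_camera" (4x4, takes a point from camera to tool coordinates, whose origin is the TCP and whose axes are the flange's). Camera axes: x right, y down, z forward; pixel columns grow to the right and rows downward; lengths in mm; the calibration is good to about 2 mm. The wrist camera is an equidistant fisheye: a pixel r from the principal point sees the ray r / f radians off the axis. A picture is of the moment at which its call begins: read the wrist's pose just before it. There is no depth.
- r.close_job(): hands the job in, once; it reports no verdict.
Trained networks look in the newest picture that a camera, given by its name, has taken for a name from the list of things; names that differ only in an ending like _2 or _b are one class to them, and where a whole thing is asked for, a point or a joint stands for the part that bears it (a point fixed in the world has none). Each returns a list of dicts, best first, with "p" (0 to 1); they miss things now and then, are a little off and sometimes report something else, mostly with a low value. They report only what shows in the picture. A call takes as long as a camera call.
- r.cut_out(camera, thing): "mask" (480x640 bool, what is visible of it) and "box" ([left, top, width, height] in pixels, round what is visible of it).
The state is a dict: "clock": time; "q": joint angles; "joint_velocities": joint speeds; "joint_efforts": joint torques, N m; "eef_pos": TCP position; "tool_rot": TCP orientation; "ft_force": force on the tool from outside, world axes, zero at the start; "torque": the same for the moment, N m; "finger_gap": finger opening in mm.
Only numpy, scipy, OpenCV 4.12 (cv2) and the standard library are available. Lean on these libraries where they do the work, as an engineer would, in place of code of your own. Each camera call takes 0.05 s, during which the arm holds its last target. There are 200 camera calls.

TASK

Open the steel probe case: feel along the plain plate in its long shallow window with a fingertip for the push catch that is set into it, press the catch in so that the flap springs open by itself, then take the hand away and leave the flap standing open. Only touch and press: nothing is to be gripped or lifted, and the things on and around the case stay where they are.

Things in the scene. Friction and masses are not known exactly. Their poses are not given: they have to be found in the camera images.
- case: Low flat plain steel case, fixed, 223 (x) by 430 (y) by 70 mm tall. Origin on its underside below the middle of the window; z up. It spans x = -58 mm (front, robot side) to +165, y = +-215 mm. In its flat top at z = 70 mm: the window, x = +-34, y = +-90 mm, and behind it the flap, x = 46 to 151, y = +-120 mm, flush with the top and locked until the catch is pressed.
- window_mid (a point): Middle of the window, on the face of the rigid plain steel plate that lies 2 mm deep in it (z = 68 mm in the case); axes as the case's: y runs along the window. NOT the place of the catch: the catch sits on the window's middle line (x = 0), its centre anywhere from y = -60 to +60 mm, different each time and not reported.
- catch (a joint): Push catch: a 44 mm square steel button in a 47 mm square hole of the plate, sides along the case's x and y, face 2 mm below the plate's. Feel for it (it yields, the plate does not) or look for its outline. Value: m pressed in, 0 out, 0.006 fully down; about 2 N to start, 6 N at the bottom; springs back. About 0.004 frees the flap.
- flap (a joint): Angle of the flap, a 4 mm steel sheet, rad: 0 shut and flush, 1.25 fully open. Hinged along its far edge (case x = 151, z = 68 mm): its near edge swings up and away from the window. A spring opens it in about 2 s once the catch frees it, and it stays open.
- spice_jar: Bystander, to be left alone: a closed spice jar with a black cap, 44 mm across and 75 mm tall, standing on the left (+y) end of the case. Origin at its underside.
- ramekin: Bystander, to be left alone: a small white bowl, 72 mm across and 42 mm tall, standing on the right (-y) end of the case. Origin at its underside.
- mug: Bystander, to be left alone: a white mug, 80 mm across and 90 mm tall, on the table. Origin at its underside.
- oil_bottle: Bystander, to be left alone: a brown bottle, 68 mm across and 210 mm tall, on the table. Origin at its underside.
- steel_bowl: Bystander, to be left alone: a steel bowl, 150 mm across and 60 mm tall, on the table. Origin at its underside.
- spatula: Bystander, to be left alone: a spatula lying on the table. Origin at its underside.
- salt_jar: Bystander, to be left alone: a jar with a white cap, 60 mm across and 100 mm tall, on the table. Origin at its underside.

How it is judged:
By the outcome, as a careful person would: the job done as asked, in the order asked, and still so for the second after the job is handed in, with the robot touching nothing.
It also fails if it takes over 51 s, if anything falls off the work surface, if the arm or the gripper's body presses on something with over 40 N, if the wrist force passes 120 N, or if a joint passes its speed limit or range.

## Working session

There is one attempt and no reset: what is moved stays moved. The work goes in short steps, Python scripts to look and compute and a tool call to move; the robot and the scene stay as the last step left them, time stands still between calls to the robot, and variables do not carry over. Pictures are saved under pics/ and viewed, about 8 in all and at most 12, crops included, and the job is handed in when it is done.

Besides the shell and the picture viewer there is one more tool, called as a command line: name --argument value ..., lists and objects as JSON in quotes. arm_command: Moves the arm, as the interface text tells. Its arguments: {"type":"object","properties":{"series":{"type":"array"},"force":{"type":"number"}},"required":["series"]}

```bash
mkdir -p pics; cat > h.py <<'E'
from workcell import r
import numpy as np, cv2
from scipy.spatial.transform import Rotation as Ro
def f(c): return 240/np.tan(np.radians(c["vfov"])/2)
def toplane(c,u,v,z):
    R=np.array(c["R"]);t=np.array(c["t"]);d=R.T@np.array([(u-c["cx"])/f(c),(v-c["cy"])/f(c),1]);o=-R.T@t
    return o+d*(z-o[2])/d[2]
def proj(c,X):
    p=np.array(c["R"])@np.array(X)+np.array(c["t"]);return p[0]/p[2]*f(c)+c["cx"],p[1]/p[2]*f(c)+c["cy"]
def save(c,n): cv2.imwrite("pics/"+n,cv2.cvtColor(c["frame"],cv2.COLOR_RGB2BGR))
E
python3 - <<'E'
from h import *
s=r.get_state();print(s)
for n in ("scene","top"):
    c=r.camera(n);save(c,n+"1.png");print(n,c["vfov"],c["cx"],c["cy"],(-np.array(c["R"]).T@np.array(c["t"])).round())
    for k in ("case","spice_jar","ramekin","flap"):
        for d in r.cut_out(n,k)[:2]:
            m=d["mask"].astype(np.uint8);q=cv2.minAreaRect(cv2.findNonZero(m))
            print(k,round(d["p"],2),d["box"],[toplane(c,*p,70)[:2].round() .tolist() for p in cv2.boxPoints(q)])
E
```

```text
{'clock': 0.0, 'q': array([-1.44530968e+00,  1.81547080e-01,  1.60801792e+00,  1.27408193e-05,
        1.35382696e+00, -2.06256316e-01]), 'joint_velocities': array([-0.00053438,  0.00017823,  0.00026099,  0.00110731, -0.00146939,
       -0.0002607 ]), 'joint_efforts': array([ 2.65458611e-04, -4.44867110e+01, -3.51340699e+01, -2.44507291e-04,
        8.90400843e-03,  1.06179462e-05]), 'eef_pos': array([ 187.24438241, -543.06017452,  230.37598663]), 'tool_rot': array([-8.98667177e-04,  9.86274666e-01,  1.65110487e-01,  4.25371604e-05]), 'ft_force': array([-0.09901541,  0.03157245,  0.32155085]), 'torque': array([-0.00482704, -0.00200637,  0.00170732]), 'finger_gap': 84.75451488914638}
scene 44.90064228769364 327.0282555315531 226.5944193890856 [1228.  671. 1234.]
case 0.63 [234.2, 155.0, 165.2, 154.0] [[686.0, -241.0], [383.0, -297.0], [485.0, 227.0], [735.0, 233.0]]
spice_jar 0.59 [327.5, 253.0, 17.1, 29.4] [[620.0, 85.0], [588.0, 116.0], [649.0, 175.0], [680.0, 145.0]]
ramekin 0.31 [251.7, 101.0, 50.5, 65.2] [[544.0, -291.0], [286.0, -414.0], [283.0, -343.0], [537.0, -229.0]]
flap 0.
[... 221 characters left out ...]
324.4506280371783 246.5283202168184 [ 404.   24. 1252.]
case 0.63 [242.9, 186.9, 197.4, 115.6] [[474.0, 202.0], [702.0, 184.0], [657.0, -255.0], [431.0, -226.0]]
spice_jar 0.72 [241.9, 185.8, 194.9, 117.9] [[476.0, 201.0], [702.0, 182.0], [655.0, -256.0], [431.0, -226.0]]
spice_jar 0.66 [255.7, 195.0, 21.7, 20.5] [[678.0, 182.0], [698.0, 142.0], [646.0, 116.0], [626.0, 156.0]]
ramekin 0.65 [402.1, 209.4, 32.1, 31.7] [[651.0, -170.0], [651.0, -241.0], [577.0, -238.0], [578.0, -169.0]]
ramekin 0.19 [243.5, 187.1, 194.3, 116.4] [[476.0, 200.0], [701.0, 181.0], [655.0, -256.0], [431.0, -226.0]]
flap 0.82 [290.3, 197.2, 105.7, 55.2] [[573.0, 97.0], [680.0, 86.0], [653.0, -156.0], [545.0, -142.0]]
```

```bash
python3 - <<'E'
from h import *
a=cv2.imread("pics/top1.png")[150:340,215:465]
cv2.imwrite("pics/topc.png",cv2.resize(a,None,fx=3.2,fy=3.2,interpolation=cv2.INTER_CUBIC)[:600])
E
```

```text
(no output)
```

View pics/top1.png

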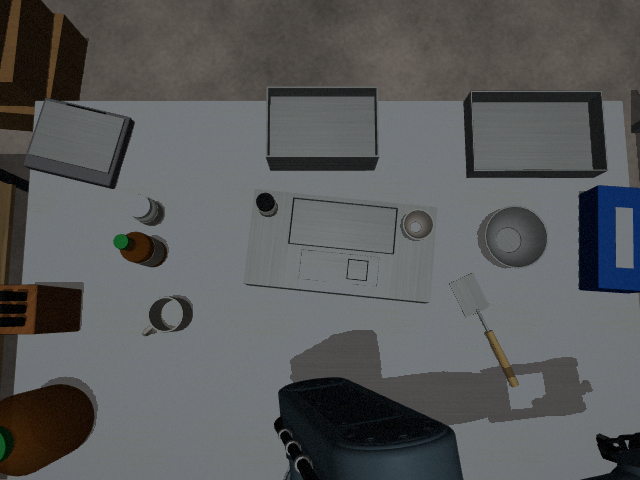

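View pics/topc.png

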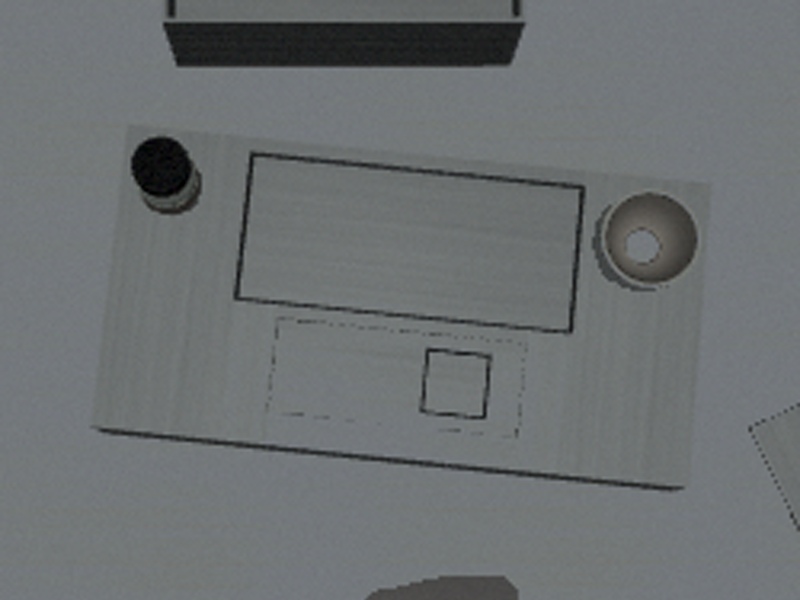

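The top view shows the case turned slightly clockwise. Its window outline spans crop (275,318) to (520,436), and a square button outline sits at crop (456,383), which is pixel (357.5, 269.7) in the full picture. The jar and ramekin stand at the two ends, clear of the window.

```bash
python3 - <<'E'
from h import *
c=r.camera("top");P=lambda x,y,z:toplane(c,215+(x+.5)/3.2-.5,150+(y+.5)/3.2-.5,z)
fl=np.array([P(*p,70) for p in[(251,153),(584,186),(571,332),(236,298)]])[:,:2]
fc=np.array([[151,120],[151,-120],[46,-120],[46,120]])
wn=np.array([P(*p,70) for p in[(276,318),(525,343),(518,437),(269,413)]])[:,:2]
wc=np.array([[34,90],[34,-90],[-34,-90],[-34,90]])
A=np.vstack([fc,wc]);B=np.vstack([fl,wn])
am,bm=A.mean(0),B.mean(0);a=A-am;b=B-bm
th=np.arctan2((a[:,0]*b[:,1]-a[:,1]*b[:,0]).sum(),(a*b).sum());R=np.array([[np.cos(th),-np.sin(th)],[np.sin(th),np.cos(th)]])
o=bm-R@am;print("yaw deg",np.degrees(th),"origin",o,"resid",(B-(A@R.T+o)).round(1).tolist())
for p in[(427,350),(490,355),(486,417),(421,411),(456,383)]: print("catch in case",(R.T@(P(*p,68)[:2]-o)).round(1))
# check from scene camera with the flap mask
s=r.camera("scene");g=s["frame"].copy()
T=lambda x,y,z=70:proj(s,[*(R@[x,y]+o),z])
cy=(R.T@(P(456,383,68)[:2]-o))[1]
for pts in(fc,wc,[[22,cy+22],[22,cy-22],[-22,cy-22],[-22,cy+22]]):
    cv2.polylines(g,[(np.array([T(*p) for p in pts])*8).astype(np.int32)],True,(255,0,0),1,cv2.LINE_AA,3)
h=np.hstack([cv2.resize(k[140:330,220:420],None,fx=2,fy=3,interpolation=cv2.INTER_CUBIC) for k in(s["frame"],g)])
cv2.imwrite("pics/sc.png",cv2.convertScaleAbs(h[:,:,::-1],alpha=1.8))
st=r.get_state();Rt=Ro.from_quat(np.roll(st["tool_rot"],-1));print(Rt.as_matrix().round(3))
w=r.camera("wrist");print(np.array(w["tool_from_camera"]).round(1))
for n,p in(("catch",[-4,cy]),("plate",[-4,cy+60])):
    X=np.array([*(R@p+o),68]);print(n,X.round(1),"delta tool mm",Rt.inv().apply(X-st["eef_pos"]).round(1))
print("tool x yaw",np.degrees(np.arctan2(Rt.as_matrix()[1,0],Rt.as_matrix()[0,0])))
E
```

```text
yaw deg -5.9163739451316495 origin [514.20786765 -18.96802323] resid [[2.3, 2.0], [1.7, -2.8], [-1.3, -1.7], [-0.5, 1.6], [-0.1, 1.3], [-0.4, 0.6], [-0.5, -0.1], [-1.2, -0.8]]
catch in case [ 21.7 -19.6]
catch in case [ 22.6 -65.2]
catch in case [-22.3 -66.3]
catch in case [-22.7 -19.4]
catch in case [ -0.1 -42.6]
[[ 0.945  0.326 -0.   ]
 [ 0.326 -0.945 -0.   ]
 [-0.     0.    -1.   ]]
[[   0.    -1.    -0.3   76.3]
 [   1.     0.    -0.    -0.6]
 [   0.    -0.3    1.  -143.1]
 [   0.     0.     0.     1. ]]
catch [505.8 -60.9  68. ] delta tool mm [ 458.4 -352.6  163.3]
plate [512.   -1.2  68. ] delta tool mm [ 483.7 -407.1  163.3]
tool x yaw 19.009785044839436
```

View pics/sc.png

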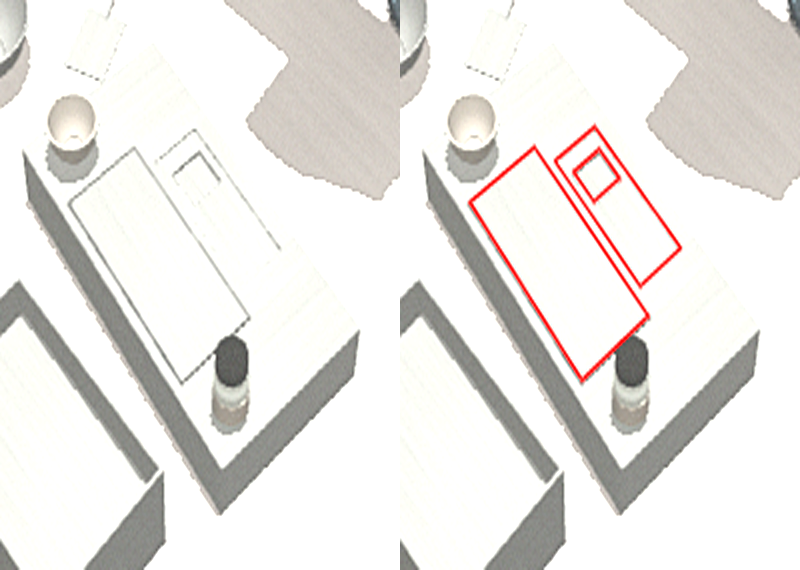

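The scene overlay matches at z = 70, so the pose holds: yaw about -5.9°, catch at case y of about -43. I'll move above the plate, shut the fingers and turn the camera sideways so it stays clear of the flap.

arm_command --series '[{"delta_pos":[0.04,-0.034,0],"delta_rot":[0,0,-6],"claw":1},{"delta_pos":[0.08,-0.068,0],"delta_rot":[0,0,-12],"claw":1},{"delta_pos":[0.12,-0.102,0],"delta_rot":[0,0,-18],"claw":1},{"delta_pos":[0.16,-0.136,0],"delta_rot":[0,0,-24],"claw":1},{"delta_pos":[0.2,-0.17,0],"delta_rot":[0,0,-30],"claw":1},{"delta_pos":[0.24,-0.204,0],"delta_rot":[0,0,-36],"claw":1},{"delta_pos":[0.28,-0.238,0],"delta_rot":[0,0,-42],"claw":1},{"delta_pos":[0.32,-0.272,0],"delta_rot":[0,0,-48],"claw":1},{"delta_pos":[0.36,-0.306,0],"delta_rot":[0,0,-54],"claw":1},{"delta_pos":[0.4,-0.34,0],"delta_rot":[0,0,-60],"claw":1},{"delta_pos":[0.44,-0.372,0],"delta_rot":[0,0,-65],"claw":1},{"delta_pos":[0.484,-0.407,0],"delta_rot":[0,0,-65],"claw":1}]'

```text
clock: 2.15
eef_pos: [513.2, 0.3, 231.7]
tool_rot: [0.001, 0.743, 0.67, 0.0]
ft_force: [0.3, 0.6, 0.2]
finger_gap: -0.0
```

arm_command --series '[{"delta_pos":[0,0,0.04],"delta_rot":[0,0,0],"claw":1},{"delta_pos":[0,0,0.08],"delta_rot":[0,0,0],"claw":1},{"delta_pos":[0,0,0.12],"delta_rot":[0,0,0],"claw":1},{"delta_pos":[0,0,0.14],"delta_rot":[0,0,0],"claw":1},{"delta_pos":[0,0,0.15],"delta_rot":[0,0,0],"claw":1},{"delta_pos":[0,0,0.15],"delta_rot":[0,0,0],"claw":1}]'

```text
clock: 2.9
eef_pos: [513.2, 0.2, 81.5]
tool_rot: [0.0, 0.743, 0.669, -0.0]
ft_force: [-0.5, -0.2, 0.4]
finger_gap: 0.2
```

```bash
python3 - <<'E'
from h import *
s=r.get_state();print(s["eef_pos"],s["ft_force"],s["clock"])
w=r.camera("wrist");M=np.array(w["tool_from_camera"]);print(M.round(3).tolist(),w["vfov"],w["cx"],w["cy"])
Rt=Ro.from_quat(np.roll(s["tool_rot"],-1)).as_matrix()
g=w["frame"].copy();th=np.radians(-5.916);R=np.array([[np.cos(th),-np.sin(th)],[np.sin(th),np.cos(th)]]);o=np.array([514.2,-19.0])
def wp(X):
    p=np.linalg.inv(M)@np.r_[Rt.T@(X-s["eef_pos"]),1];a=np.arctan2(np.hypot(*p[:2]),p[2]);return np.array([w["cx"],w["cy"]])+f(w)*a*p[:2]/np.hypot(*p[:2])
cy=-42.6
for pts,z in(([[34,90],[34,-90],[-34,-90],[-34,90]],70),([[23.5,cy+23.5],[23.5,cy-23.5],[-23.5,cy-23.5],[-23.5,cy+23.5]],68)):
    cv2.polylines(g,[(np.array([wp(np.r_[R@p+o,z]) for p in pts])*8).astype(np.int32)],True,(255,0,0),1,cv2.LINE_AA,3)
w["frame"]=g;save(w,"w1.png")
E
```

```text
[5.13244913e+02 1.93227745e-01 8.15179373e+01] [-0.54476956 -0.24451159  0.36402658] 2.9
[[0.0, -0.955, -0.296, 76.582], [1.0, -0.0, 0.001, 0.198], [-0.001, -0.296, 0.955, -143.072], [0.0, 0.0, 0.0, 1.0]] 65.70646984690485 324.4390405174 245.76824206159327
```

View pics/w1.png

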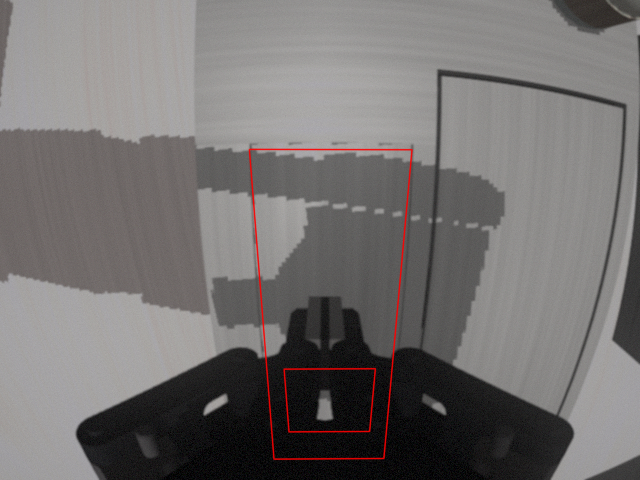

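The wrist picture shows the window edges at columns 250 and 412 and its left end at row 144, within about 2 mm of my estimate. The catch is hidden behind the gripper at around (330,400). Next I feel the plate gently.

arm_command --series '[{"delta_pos":[0,0,0.006],"delta_rot":[0,0,0],"claw":1},{"delta_pos":[0,0,0.01],"delta_rot":[0,0,0],"claw":1},{"delta_pos":[0,0,0.0115],"delta_rot":[0,0,0],"claw":1},{"delta_pos":[0,0,0.0125],"delta_rot":[0,0,0],"claw":1},{"delta_pos":[0,0,0.013],"delta_rot":[0,0,0],"claw":1}]'

```text
clock: 3.58
eef_pos: [513.9, 0.1, 69.3]
tool_rot: [0.001, 0.743, 0.669, 0.0]
ft_force: [0.4, 0.7, 0.1]
finger_gap: -0.2
```

arm_command --series '[{"delta_pos":[0,0,0.0005],"delta_rot":[0,0,0],"claw":1},{"delta_pos":[0,0,0.001],"delta_rot":[0,0,0],"claw":1},{"delta_pos":[0,0,0.0015],"delta_rot":[0,0,0],"claw":1},{"delta_pos":[0,0,0.0015],"delta_rot":[0,0,0],"claw":1}]'

```text
clock: 4.08
eef_pos: [514.0, 0.0, 68.1]
tool_rot: [0.001, 0.743, 0.669, 0.0]
ft_force: [-1.9, 0.0, 5.5]
finger_gap: 0.1
```

The plate is rigid: 5.5 N at z = 68.1, at case y of about +19. I'll lift and hop 60 mm along to the outline, then feel there.

arm_command --series '[{"delta_pos":[0,0,-0.006],"delta_rot":[0,0,0],"claw":1},{"delta_pos":[-0.02,0,-0.006],"delta_rot":[0,0,0],"claw":1},{"delta_pos":[-0.045,0,-0.006],"delta_rot":[0,0,0],"claw":1},{"delta_pos":[-0.06,0,-0.006],"delta_rot":[0,0,0],"claw":1},{"delta_pos":[-0.06,0,-0.003],"delta_rot":[0,0,0],"claw":1},{"delta_pos":[-0.06,0,0],"delta_rot":[0,0,0],"claw":1},{"delta_pos":[-0.06,0,0.0015],"delta_rot":[0,0,0],"claw":1},{"delta_pos":[-0.06,0,0.003],"delta_rot":[0,0,0],"claw":1},{"delta_pos":[-0.06,0,0.003],"delta_rot":[0,0,0],"claw":1}]'

```text
clock: 5.2
eef_pos: [507.7, -59.1, 65.1]
tool_rot: [0.001, 0.743, 0.67, 0.0]
ft_force: [-0.9, 1.5, 2.0]
finger_gap: -0.2
```

It yields: 3 mm below the plate at only 2 N, so this is the catch. Pressing it in now.

arm_command --series '[{"delta_pos":[0,0,0.001],"delta_rot":[0,0,0],"claw":1},{"delta_pos":[0,0,0.002],"delta_rot":[0,0,0],"claw":1},{"delta_pos":[0,0,0.003],"delta_rot":[0,0,0],"claw":1},{"delta_pos":[0,0,0.004],"delta_rot":[0,0,0],"claw":1},{"delta_pos":[0,0,0.0043],"delta_rot":[0,0,0],"claw":1},{"delta_pos":[0,0,0.0043],"delta_rot":[0,0,0],"claw":1}]'

```text
clock: 5.95
eef_pos: [507.9, -59.2, 60.9]
tool_rot: [0.001, 0.743, 0.67, 0.001]
ft_force: [-2.1, 0.0, 4.9]
finger_gap: 0.0
```

```bash
python3 - <<'E'
from h import *
s=r.get_state();print(s["eef_pos"],s["ft_force"],s["clock"])
a=r.camera("top");b=r.camera("wrist")
cv2.imwrite("pics/p2.png",np.hstack([cv2.resize(a["frame"][150:340,215:465],(400,304)),cv2.resize(b["frame"],(400,304))])[:,:,::-1])
E
```

```text
[507.90936745 -59.2064766   60.90312585] [-2.08232173  0.0083055   4.92866862] 5.95
```

View pics/p2.png

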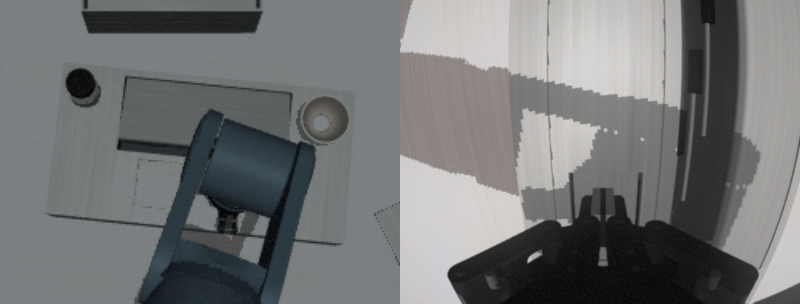

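The flap is rising: the top view shows a dark gap at its near edge, around (140,145), and the wrist view shows it open. Now I take the hand up and back toward the robot.

arm_command --series '[{"delta_pos":[0,0,-0.015],"delta_rot":[0,0,0],"claw":1},{"delta_pos":[0,-0.005,-0.035],"delta_rot":[0,0,0],"claw":1},{"delta_pos":[0,-0.025,-0.065],"delta_rot":[0,0,0],"claw":1},{"delta_pos":[0,-0.05,-0.1],"delta_rot":[0,0,0],"claw":1},{"delta_pos":[0,-0.075,-0.135],"delta_rot":[0,0,0],"claw":1},{"delta_pos":[0,-0.1,-0.165],"delta_rot":[0,0,0],"claw":1},{"delta_pos":[0,-0.12,-0.19],"delta_rot":[0,0,0],"claw":1},{"delta_pos":[0,-0.13,-0.2],"delta_rot":[0,0,0],"claw":1},{"delta_pos":[0,-0.13,-0.2],"delta_rot":[0,0,0],"claw":1},{"delta_pos":[0,-0.13,-0.2],"delta_rot":[0,0,0],"claw":1},{"delta_pos":[0,-0.13,-0.2],"delta_rot":[0,0,0],"claw":1},{"delta_pos":[0,-0.13,-0.2],"delta_rot":[0,0,0],"claw":1}]'

```text
clock: 7.55
eef_pos: [378.1, -45.6, 259.9]
tool_rot: [0.0, 0.743, 0.67, 0.0]
ft_force: [-0.0, -0.0, -0.5]
finger_gap: -0.1
```

arm_command --series '[{"delta_pos":[0,0,0],"delta_rot":[0,0,0],"claw":1},{"delta_pos":[0,0,0],"delta_rot":[0,0,0],"claw":1},{"delta_pos":[0,0,0],"delta_rot":[0,0,0],"claw":1},{"delta_pos":[0,0,0],"delta_rot":[0,0,0],"claw":1},{"delta_pos":[0,0,0],"delta_rot":[0,0,0],"claw":1},{"delta_pos":[0,0,0],"delta_rot":[0,0,0],"claw":1},{"delta_pos":[0,0,0],"delta_rot":[0,0,0],"claw":1},{"delta_pos":[0,0,0],"delta_rot":[0,0,0],"claw":1}]'

```text
clock: 8.55
eef_pos: [378.1, -45.6, 259.9]
tool_rot: [0.0, 0.743, 0.67, 0.0]
ft_force: [0.8, -0.2, 0.8]
finger_gap: 0.2
```

```bash
python3 - <<'E'
from h import *
s=r.get_state();print(s["eef_pos"],s["ft_force"],s["clock"])
a=r.camera("top");b=r.camera("scene")
cv2.imwrite("pics/p3.png",np.hstack([cv2.resize(k["frame"],(400,300)) for k in(a,b)])[:,:,::-1])
E
```

```text
[378.10059324 -45.6025065  259.90816706] [ 0.81773771 -0.15283054  0.76934188] 8.55
```

View pics/p3.png

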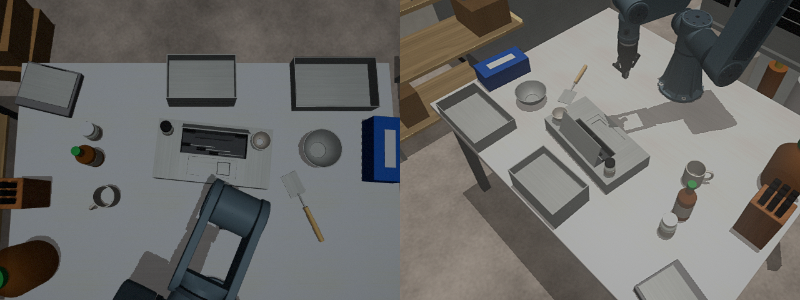

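The flap stands open at top (213,140) and scene (585,140). The hand is clear, and the jar, ramekin and table items stand where they were. Handing in.

```bash
python3 -c "
from h import *
print(r.close_job())"
```

```text
the job is handed in; nothing more can be done
None
```

The case is open: the flap sprang up by itself when I pressed the catch, and it is standing open with the hand well clear. I handed the job in at about 9 s on the robot's clock.

- **Finding the catch:** I found its outline in the top camera, at about y = -42 mm along the window, and the scene camera agreed. I then confirmed it by touch at two spots instead of sliding along the whole plate. The plate was rigid (5.5 N at z = 68.1 mm), while the catch gave way at 2 N, 3 mm lower.
- **Pressing it:** I pressed it in about 5 mm, with about 5 N on the finger.
- **Last checks:** The final pictures show the flap standing open and the bystanders apparently where they were, judged by eye. The wrist force read under about 1 N. I did not measure the flap's exact angle.
- **Disagreement:** The wrist picture put the window's left end about 2–3 mm from my top-camera estimate. That was well within the size of the button, so I shifted the press point 1.5 mm.

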